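# Pack up the turquoise bars and shut the bench

### The arm

A 6-joint arm with a two-finger parallel gripper is mounted at the origin on the work surface. World frame = base frame: x ahead of the robot, y to its left, z up, the work surface at z = 0. Lengths are in m, angles in rad, forces in N, time in s.
With the tool pointing down it reaches from about 0.25 to 0.775 m from the base axis. Payload 4 kg.
Tool frame: the origin (TCP) lies on the centre line of the jaws, within the pads' length; the fingertips stand robot.tips_ahead ahead of it and the grasp point (between the pads) lies 8 mm behind it (robot.tips_ahead is the distance from the TCP to the fingertips, in m); z points along the fingers, y is the line along which they close (so a half turn about z gives the same grasp; the last joint's range is limited). The gripper opens to 94 mm and grips with 3 to 60 N. Pads are 16 mm wide; open, the fingers measure 119 mm over their backs; the gripper's body (75 mm by 177 mm) begins 78 mm behind the grasp point.
Start: joints at [1.139, 0.087, 1.371, -0, 1.684, -0.103], TCP at [0.178, 0.521, 0.217] pointing down, gripper open.
Joint ranges: [-3.1, 3.1], [-0.76, 2.03], [0.27, 2.55], [-1.08, 4.22], [0.17, 2.65], [-2.57, 2.57]. Speed limits (rad/s): [2.79, 2.79, 3.14, 3.14, 3.14, 3.14].

### API

Orientations are given as [roll, pitch, yaw] about the fixed x, y, z axes, in that order (R = Rz(yaw) Ry(pitch) Rx(roll)).
In Python, from bench import robot, snapshot, close_job, spotter gives the robot as it stands. The module is installed in compiled form; this text tells all that it offers.
- The arm moves only by the tool servo_tool, never from a script. Its argument "commands" is one flat list of numbers, 7 for each row, row after row: the shift along the tool's x, y, z in m, then the turn, a rotation vector about the tool's x, y, z in degrees, then the finger opening in m, from 0 to 0.094. In form: [x, y, z, ax, ay, az, grip, x, y, z, ax, ay, az, grip, ...]. A call has 1 to 10 rows; each row is the pose to reach, as a shift and turn from the pose commanded when the call began, along the tool's axes at that moment; what a row does not reach only later rows make up. A row lasts 1/8 s, in which the tool goes at most 62.5 mm and 10.7 degrees, less where a joint would pass 70% of its speed; a pose out of reach is approached as far as the arm can. A call with a gripper value outside its range is refused whole. The fingers move at their own pace and stop on an object; the grip force is fixed at half the most. Time passes only in rows, so rows that repeat a pose let the fingers close. It gives the time, the measured TCP pose, the force, the opening and the grip force at its end, in the units of the state.
- robot.get_obs(): the state, without advancing time (a new reading comes with each control period).
- snapshot(name): name is "side" or "top" or "wrist"; returns a dict with "img" (420x560x3 uint8, blue, green, red), "camera_matrix" (3x3 intrinsics, pixels), "extrinsics" (4x4, takes a point from camera to world coordinates); the wrist camera has in their place "hand_eye" (4x4, takes a point from camera to tool coordinates, whose origin is the TCP and whose axes are the flange's). Camera axes: x right, y down, z forward; pixel columns grow to the right and rows downward; lengths in m; the calibration is good to about 2 mm. A picture is of the moment at which its call begins: read the wrist's pose just before it. There is no depth.
- close_job(): hands the job in; it is judged then, once.
Trained networks look in a picture, given as the dict that the camera call returned (one of the last four; its "shot" number tells which), for a name from the list of things; names that differ only in an ending like _2 or _b are one class to them, and where a whole thing is asked for, a point or a joint stands for the part that bears it (a point fixed in the world has none). Each returns a list of dicts, best first, with "conf" (0 to 1); they miss things now and then, are a little off and sometimes report something else, mostly with a low value. They report only what shows in the picture. A call takes as long as a camera call. They do not tell look-alikes from the thing itself.
- spotter.trace(name, picture): "region" (420x560 bool, what is visible of it) and "box" ([left, top, width, height] in pixels, round what is visible of it).
The state is a dict: "time": time; "joint_positions": joint angles; "qvel": joint speeds; "joint_torque": joint torques, N m; "tool_pos": TCP position; "ee_rot": TCP orientation; "wrist_force": force on the tool from outside, world axes, zero at the start; "wrist_torque": the same for the moment, N m; "width": finger opening in m; "finger_force": force on a finger pad.
Only numpy, scipy, OpenCV 4.12 (cv2) and the standard library are available. Lean on these libraries where they do the work, as an engineer would, in place of code of your own. Each camera call takes 0.05 s, during which the arm holds its last target. There are 200 camera calls.

### The job

Lay every sawn turquoise bar on the bench on the cork strip in the clear specimen box, in one straight row, close side by side, their long sides parallel and pointing to the front and back of the box; then shut the lid fully, and after that swing the aluminium latch fully down onto it. Put the black loupe in the red drawer and push the drawer fully home, at whatever point suits you. Leave the dop stick, the jar and the brush alone.

Things in the scene. Friction and masses are not known exactly. Their poses are not given: they have to be found in the camera images.
- bar1: sawn bar of turquoise with brown veins, 50 x 24 x 24 mm (long along its x), 75 g; origin at its centre, 12 mm above what it lies on. Three to five of the five alike bars are there at a time
- bar2: sawn bar of turquoise with brown veins, 50 x 24 x 24 mm (long along its x), 75 g; origin at its centre, 12 mm above what it lies on. Three to five of the five alike bars are there at a time
- bar3: sawn bar of turquoise with brown veins, 50 x 24 x 24 mm (long along its x), 75 g; origin at its centre, 12 mm above what it lies on. Three to five of the five alike bars are there at a time
- bar4: sawn bar of turquoise with brown veins, 50 x 24 x 24 mm (long along its x), 75 g; origin at its centre, 12 mm above what it lies on. Three to five of the five alike bars are there at a time
- bar5: sawn bar of turquoise with brown veins, 50 x 24 x 24 mm (long along its x), 75 g; origin at its centre, 12 mm above what it lies on. Three to five of the five alike bars are there at a time
- loupe: folded black loupe, a flat block 44 (x) x 28 (y) x 18 (z) mm with a lens on its upper face, 40 g; origin at the centre of its underside; starts on the bench
- box_in (a point): centre of the inner floor of the clear acrylic box fixed to the bench: outer 130 (x) x 172 (y) x 48 mm high, walls and floor 5 mm, inner floor 120 x 162 mm. x points to the back (lid hinge, away from the robot). A flat cork strip, 50 mm wide in x, runs along y through this point: the row runs along y, each bar lying across the strip, its long axis along x
- lid (a joint): angle of the clear lid in rad: 0 shut, 1.95 fully open (leaning back beyond upright). The stiff hinge keeps it where it is left; it must be pushed over and pressed down. Lid 130 x 172 x 6 mm, with an aluminium strip at its free edge
- lid_hinge (a point): middle of the lid's hinge axis, at the top of the box's back wall, 51 mm above the bench; the hinge axis runs along the box's y
- lid_edge (a point): middle of the lid's free edge (mid thickness), 130 mm from the hinge; turns with the lid
- latch (a joint): angle of the latch in rad: 0 down flat on the shut lid, 2.6 fully open (leaning outward, away from the box). Stiff pivot: it stays where it is left
- latch_hinge (a point): pivot of the latch on a bracket at the box's -y side, 103 mm from the box centre in its y and 20 mm towards its front, 58 mm above the bench; pivot axis along the box's x. When down, the latch points along the box's +y over the lid
- latch_tip (a point): free end of the latch (mid thickness), an aluminium arm 70 mm long, 24 mm wide, 8 mm thick with a black end; turns with the latch
- drawer (a joint): opening of the red plastic drawer in m: 0 fully home, 0.105 fully out. It slides out towards the robot from a fixed grey shell 140 x 144 x 74 mm; about 1.5 N of friction
- drawer_in (a point): centre of the drawer's inner floor, 13 mm above the bench, moves with the drawer; -x points out to the knob. Inside 114 (x) x 120 (y) mm, side walls 40 mm high, front panel 56 mm high, its outer face at x = -65 mm. When home it is 65 mm behind the shell's front edge: with the drawer out by s, the part from x = -57 mm to s - 65 mm is open to above
- drawer_knob (a point): centre of the front face of the drawer's round knob (20 mm in diameter, 14 mm proud of the front), 39 mm above the bench; x as for the drawer
- dop: bystander: wooden dop stick, 10 x 120 (along its y) x 10 mm with a dark wax end; origin under its middle
- jar: bystander: small closed glass jar, 44 mm in diameter, 55 mm high; origin under its middle
- brush: bystander: hand brush lying on the bench, long along its x, about 200 mm; origin under it
Not all that is in view belongs to the job. What is shaped like the bar4 but yellow is not meant. What is shaped like the bar1 but green is not meant.

How it is judged:
By the outcome, as a careful person would: the job done as asked, in the order asked, and still so for the second after the job is handed in, with the robot touching nothing.
Of bar1, bar2, bar3, bar4, bar5 only 3 to 5 are there at a start; the rules pass over those that are not, and their reading is None.
At some moment in a run one of loupe may be knocked a few centimetres aside while the robot is not near it.
Once in a run the grip may slacken for a moment while it holds something.
It also fails if it takes over 208 s, if anything falls off the work surface, if the arm or the gripper's body presses on something with over 40 N, if the wrist force passes 120 N, or if a joint passes its speed limit or range.

## Working session

There is one attempt and no reset: what is moved stays moved. The work goes in short steps, Python scripts to look and compute and a tool call to move; the robot and the scene stay as the last step left them, time stands still between calls to the robot, and variables do not carry over. Pictures are saved under pics/ and viewed, at most 14 in all, crops included, and the job is handed in when it is done.

Besides the shell and the picture viewer there is one more tool, called as name(argument=value, ...) on one line, values as JSON. servo_tool: Moves the arm, as the interface text tells. Its arguments: {"type":"object","properties":{"commands":{"type":"array","items":{"type":"number"}}},"required":["commands"]}

```bash
mkdir -p pics; cat > h.py <<'E'
import numpy as np, cv2
from bench import robot, snapshot, close_job, spotter
from scipy.spatial.transform import Rotation as R
def ext(p):
    if 'extrinsics' in p: return np.array(p['extrinsics'])
    return p['T']
def shot(n):
    o=robot.get_obs(); p=snapshot(n)
    if n=='wrist':
        T=np.eye(4); T[:3,3]=o['tool_pos']; T[:3,:3]=R.from_euler('xyz',o['ee_rot']).as_matrix()
        p['T']=T@np.array(p['hand_eye'])
    return p
def ray(p,uv,z):
    uv=np.atleast_2d(np.array(uv,float)); K=np.array(p['camera_matrix']); E=ext(p)
    d=np.c_[uv,np.ones(len(uv))]@np.linalg.inv(K).T@E[:3,:3].T; c=E[:3,3]
    return (c+d*((z-c[2])/d[:,2])[:,None])
def proj(p,X):
    X=np.atleast_2d(np.array(X,float)); E=np.linalg.inv(ext(p)); q=X@E[:3,:3].T+E[:3,3]; q=q@np.array(p['camera_matrix']).T
    return q[:,:2]/q[:,2:]
E
python3 - <<'E'
from h import *
o=robot.get_obs(); print({k:np.round(v,3) for k,v in o.items()}, robot.tips_ahead)
ims=[]
for n in ['top','side']:
    p=shot(n); cv2.imwrite(f'pics/{n}0.png',cv2.resize(p['img'],(800,600),interpolation=cv2.INTER_CUBIC)); print(n,np.round(ext(p),3).tolist(),np.round(p['camera_matrix'],1).tolist())
    for t in ['bar1','loupe','lid','latch','drawer','drawer_knob','dop','jar','brush']:
        for r in spotter.trace(t,p):
            m=r['region'].astype(np.uint8); ys,xs=np.nonzero(m)
            if len(xs)<5: continue
            bgr=p['img'][ys,xs].mean(0)
            rc=cv2.minAreaRect(np.c_[xs,ys].astype(np.float32))
            print(t,round(r['conf'],2),r['box'],'c',np.round(rc[0],1),np.round(rc[1],1),round(rc[2]),'bgr',bgr.round(),'w',ray(p,rc[0],0.02).round(3))
E
```

```text
{'time': np.float64(0.0), 'joint_positions': array([ 1.139,  0.088,  1.372,  0.   ,  1.684, -0.103]), 'qvel': array([ 0.001, -0.001, -0.002, -0.001, -0.   ,  0.   ]), 'joint_torque': array([-1.0000e-03, -3.4020e+01, -3.0242e+01,  7.2000e-02,  3.3000e-02,
       -0.0000e+00]), 'tool_pos': array([0.177, 0.52 , 0.215]), 'ee_rot': array([-3.139, -0.   ,  2.813]), 'wrist_force': array([ 0.041, -0.125,  0.772]), 'wrist_torque': array([-0.009, -0.022,  0.011]), 'finger_force': np.float64(0.0), 'width': np.float64(0.094)} 0.011
top [[-0.01, -0.984, 0.18, 0.308], [-1.0, 0.008, -0.01, 0.054], [0.008, -0.18, -0.984, 1.545], [0.0, 0.0, 0.0, 1.0]] [[494.1, 0.0, 278.2], [0.0, 494.1, 206.7], [0.0, 0.0, 1.0]]
bar1 0.48 [289.6, 171.4, 13.5, 14.5] c [297.5 180. ] [14.8  7.8] 45 bgr [30. 78. 17.] w [[ 0.672 -0.023  0.02 ]]
bar1 0.45 [295.2, 210.3, 9.8, 19.3] c [298.5 220.1] [ 7.3 16. ] 14 bgr [83. 87. 31.] w [[ 0.544 -0.024  0.02 ]]
bar1 0.44 [306.2, 242.9, 15.7, 13.0] c [313. 248.] [ 8. 16.] 90 bgr [  3. 107. 118.] w [[ 0.456 -0.067  0.02 ]]
loupe 0.44 [261.1, 211.5, 10.3, 16.4] c [265.6 219. ] [ 9.  
[... 2026 characters left out ...]
.02 ]]
latch 0.54 [305.9, 194.4, 121.3, 131.9] c [374.2 264. ] [104.5 116.1] 41 bgr [104. 113. 121.] w [[ 0.638 -0.204  0.02 ]]
drawer 0.75 [189.2, 154.0, 66.0, 52.2] c [222.2 178.4] [61.2 44.6] 36 bgr [ 31.  39. 112.] w [[0.521 0.263 0.02 ]]
drawer_knob 0.91 [192.5, 154.8, 60.1, 52.5] c [223.  178.3] [61.  44.5] 36 bgr [ 31.  39. 112.] w [[0.523 0.262 0.02 ]]
dop 0.83 [255.2, 306.6, 43.8, 31.4] c [275.8 321.7] [56.6  6.4] 34 bgr [ 49.  74. 108.] w [[ 0.363 -0.197  0.02 ]]
jar 0.68 [331.9, 164.9, 17.7, 23.6] c [339.9 175.5] [15.5 23.5] 5 bgr [106. 117. 122.] w [[0.788 0.085 0.02 ]]
brush 0.86 [111.0, 172.6, 76.7, 13.3] c [148.5 178.5] [13. 75.] 90 bgr [ 86.  93. 107.] w [[0.36  0.379 0.02 ]]
```

View pics/side0.png

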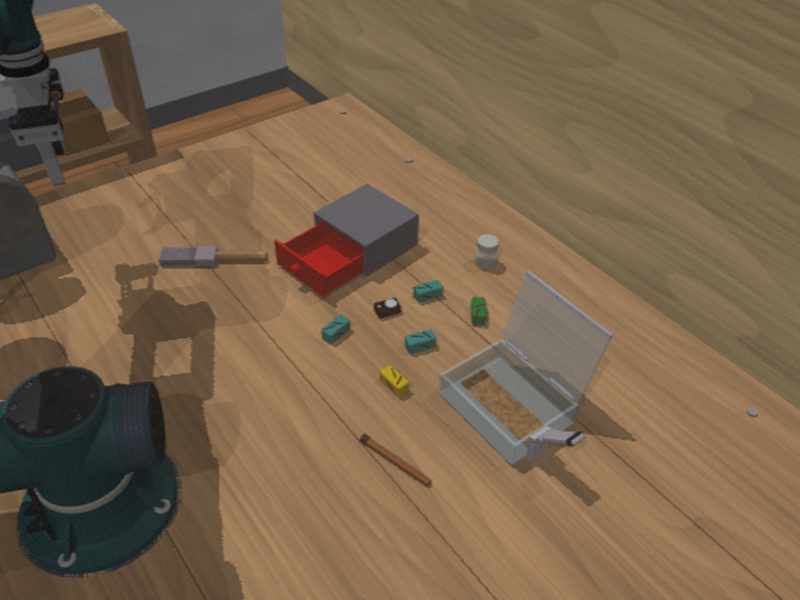

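View pics/top0.png

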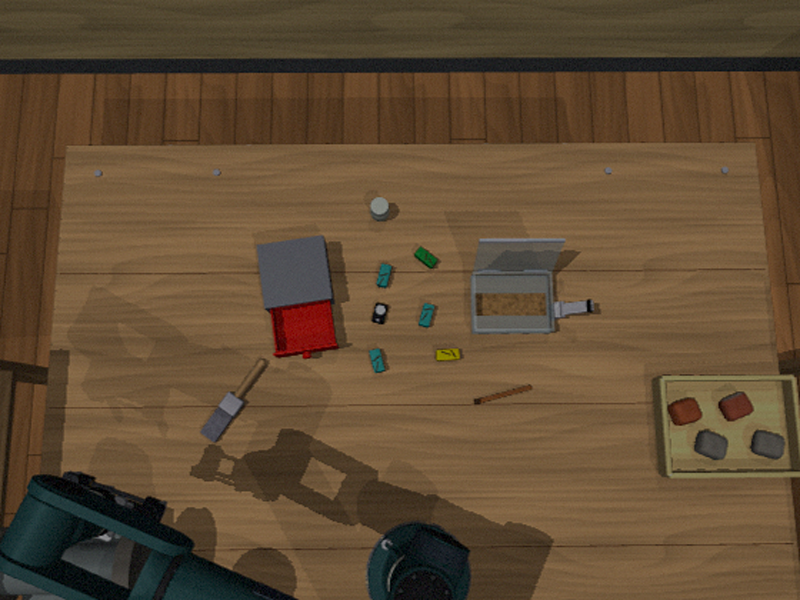

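Three bars are turquoise, at (336,329), (428,291) and (421,342) in the side view. The yellow block at (395,380) and green one at (479,311) are look-alikes. The loupe is at (387,307), the drawer is open, and the lid and latch are open. Next I move over the scene for wrist views.

```bash
cat >> h.py <<'E'
def plan(*tg):
    """targets (x,y,z,yawdeg): shifts in the tool axes now"""
    o=robot.get_obs(); R0=R.from_euler('xyz',o['ee_rot']); p0=np.array(o['tool_pos'])
    print('t',round(float(o['time']),2),'pos',p0.round(4),'rpy',np.degrees(o['ee_rot']).round(1),'w',round(float(o['width']),4),'F',np.round(o['wrist_force'],1),'q',np.round(o['joint_positions'],2))
    for x,y,z,yaw in tg:
        print((x,y,z,yaw),'->',R0.inv().apply(np.array([x,y,z])-p0).round(4),(R0.inv()*R.from_euler('xyz',[180,0,yaw],degrees=True)).as_rotvec(degrees=True).round(1))
E
python3 - <<'E'
from h import *
print(np.round(snapshot('wrist')['hand_eye'],3).tolist())
plan((.42,0.02,.42,180))
E
```

```text
[[0.0, -0.971, -0.241, 0.069], [1.0, 0.0, -0.001, 0.001], [0.001, -0.241, 0.971, -0.168], [0.0, 0.0, 0.0, 1.0]]
t 1.05 pos [0.1776 0.5206 0.2165] rpy [180.   -0.  161.2] w 0.0941 F [-0.3 -0.  -0.1] q [ 1.14  0.09  1.37  0.    1.68 -0.1 ]
(0.42, 0.02, 0.42, 180) -> [-0.3911 -0.3954 -0.2035] [  0.   -0.  -18.8]
```

servo_tool(commands=[-0.391,-0.395,-0.2,0,0,-18.8,0.094,-0.391,-0.395,-0.2,0,0,-18.8,0.094,-0.391,-0.395,-0.2,0,0,-18.8,0.094,-0.391,-0.395,-0.2,0,0,-18.8,0.094,-0.391,-0.395,-0.2,0,0,-18.8,0.094,-0.391,-0.395,-0.2,0,0,-18.8,0.094,-0.391,-0.395,-0.2,0,0,-18.8,0.094,-0.391,-0.395,-0.2,0,0,-18.8,0.094,-0.391,-0.395,-0.2,0,0,-18.8,0.094,-0.391,-0.395,-0.2,0,0,-18.8,0.094])

```text
time: 2.3
tool_pos: [0.421, 0.0178, 0.4174]
ee_rot: [-3.141, 0.001, 3.137]
wrist_force: [-0.4, 0.5, -0.8]
width: 0.0937
finger_force: 0.0
```

servo_tool(commands=[0,0,0,0,0,0,0.094,0,0,0,0,0,0,0.094,0,0,0,0,0,0,0.094])

```text
time: 2.68
tool_pos: [0.4195, 0.0215, 0.4163]
ee_rot: [3.141, -0.0, -3.14]
wrist_force: [-0.1, 0.6, -0.3]
width: 0.094
finger_force: 0.0
```

```bash
cat > look.py <<'E'
from h import *
import sys
def seg(p,z=.024,names=('turq','black','red')):
    hsv=cv2.cvtColor(p['img'],cv2.COLOR_BGR2HSV)
    m={'turq':cv2.inRange(hsv,(80,90,25),(98,255,255)),'red':cv2.inRange(hsv,(0,190,50),(6,255,255))}
    for k in names:
        if k not in m: continue
        mm=cv2.morphologyEx(m[k],cv2.MORPH_CLOSE,np.ones((5,5)))
        for c in cv2.findContours(mm,cv2.RETR_EXTERNAL,cv2.CHAIN_APPROX_NONE)[0]:
            if cv2.contourArea(c)<150: continue
            rc=cv2.minAreaRect(c); b=ray(p,cv2.boxPoints(rc),z)
            e=b[1]-b[0]; f=b[2]-b[1]
            l=e if np.hypot(*e[:2])>np.hypot(*f[:2]) else f
            print(k,np.round(rc[0]),'ctr',b.mean(0).round(4),'size',np.linalg.norm(e).round(3),np.linalg.norm(f).round(3),'dir',np.degrees(np.arctan2(l[1],l[0])).round(1)%180)
E
python3 - <<'E'
from look import *
plan()
p=shot('wrist'); cv2.imwrite('pics/w1.png',cv2.resize(p['img'],(800,600))); seg(p)
for t in ['bar1','loupe','drawer']:
    for r in spotter.trace(t,p):
        ys,xs=np.nonzero(r['region']); 
        if len(xs)>5: 
            rc=cv2.minAreaRect(np.c_[xs,ys].astype(np.float32)); b=ray(p,cv2.boxPoints(rc),.018)
            print(t,round(r['conf'],2),np.round(rc[0]),b.mean(0).round(4),b.round(3).tolist(),p['img'][ys,xs].mean(0).round())
E
```

```text
t 2.67 pos [0.4195 0.0215 0.4163] rpy [ 180.    -0.  -179.9] w 0.094 F [-0.1  0.6 -0.3] q [-0.08 -0.15  1.21  0.    2.09 -1.66]
turq [304. 280.] ctr [0.6299 0.0666 0.024 ] size 0.055 0.024 dir 166.1
turq [251. 233.] ctr [ 0.5422 -0.0246  0.024 ] size 0.052 0.022 dir 163.7
turq [315. 177.] ctr [0.4452 0.0824 0.024 ] size 0.022 0.05 dir 14.2
red [412. 219.] ctr [0.5177 0.2467 0.024 ] size 0.153 0.128 dir 90.1
bar1 0.93 [315. 176.] [0.4448 0.0825 0.018 ] [[0.422, 0.064, 0.018], [0.417, 0.089, 0.018], [0.468, 0.101, 0.018], [0.473, 0.075, 0.018]] [170. 181.  85.]
bar1 0.89 [304. 280.] [0.6316 0.067  0.018 ] [[0.656, 0.046, 0.018], [0.599, 0.061, 0.018], [0.607, 0.088, 0.018], [0.665, 0.073, 0.018]] [150. 160.  74.]
bar1 0.72 [224. 184.] [ 0.4577 -0.0691  0.018 ] [[0.444, -0.094, 0.018], [0.444, -0.044, 0.018], [0.471, -0.044, 0.018], [0.471, -0.095, 0.018]] [ 15. 208. 223.]
bar1 0.67 [252. 233.] [ 0.5434 -0.0243  0.018 ] [[0.567, -0.044, 0.018], [0.513, -0.028, 0.018], [0.52, -0.005, 0.018], [0.574, -0.02, 0.018]] [162. 173.  80.]
loupe 0.97 [310. 235.] [0.5475 0.0768 0.018 ] [[0.567, 0.057, 0.018], [0.52, 0.068, 0.018], [0.528, 0.096, 0.018], [0.575, 0.085, 0.018]] [114. 117. 120.]
drawer 0.95 [412. 218.] [0.5186 0.249  0.018 ] [[0.454, 0.166, 0.018], [0.454, 0.32, 0.018], [0.583, 0.337, 0.018], [0.584, 0.174, 0.018]] [ 26.  33. 182.]
```

View pics/w1.png

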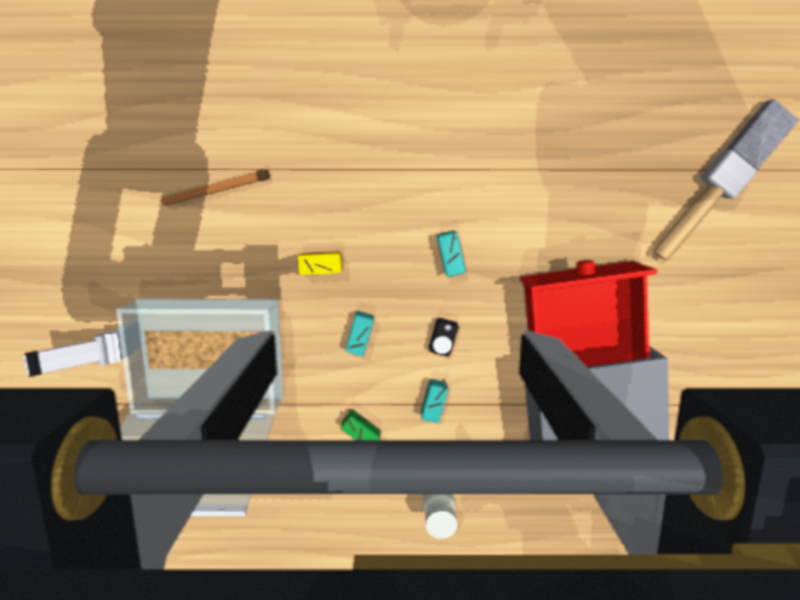

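Same three turquoise bars: (451,253), (361,333), (434,400). Yellow is at (320,264) and green at (361,425). The loupe is at (444,337), the drawer front at the knob (586,266), and the cork strip at (200,350). Next a closer look at the box.

servo_tool(commands=[-0.12,-0.22,0,0,0,0,0.06,-0.12,-0.22,0,0,0,0,0.06,-0.12,-0.22,0,0,0,0,0.06,-0.12,-0.22,0,0,0,0,0.06,-0.12,-0.22,0,0,0,0,0.06,-0.12,-0.22,0,0,0,0,0.06,-0.12,-0.22,0,0,0,0,0.06])

```text
time: 3.75
tool_pos: [0.5394, -0.198, 0.4182]
ee_rot: [-3.141, 0.002, -3.14]
wrist_force: [-0.7, -0.2, 0.3]
width: 0.0598
finger_force: 0.0
```

```bash
python3 - <<'E'
from look import *
plan()
p=shot('wrist'); np.save('wb.npy',p['T']); cv2.imwrite('pics/w2raw.png',p['img'])
a=cv2.resize(p['img'][60:400,0:420],None,fx=1.4,fy=1.4,interpolation=cv2.INTER_CUBIC)
w=cv2.imread('pics/w1.png')[215:450,280:500]
a[:235,-220:]=w
cv2.imwrite('pics/w2.png',a); print(a.shape)
hsv=cv2.cvtColor(p['img'],cv2.COLOR_BGR2HSV)
m=cv2.inRange(hsv,(8,90,60),(20,255,220)); 
for t in ['lid','latch','drawer']:
    for r in spotter.trace(t,p): print(t,round(r['conf'],2),r['box'])
E
```

```text
t 3.75 pos [ 0.5394 -0.198   0.4182] rpy [-1.799e+02  1.000e-01 -1.799e+02] w 0.0598 F [-0.7 -0.2  0.3] q [-0.45  0.2   0.84  0.    2.1  -2.02]
(476, 588, 3)
lid 0.81 [211.4, 221.0, 123.0, 62.7]
latch 0.78 [156.8, 163.4, 49.9, 20.1]
drawer 0.57 [502.5, 103.9, 57.5, 83.0]
```

View pics/w2.png

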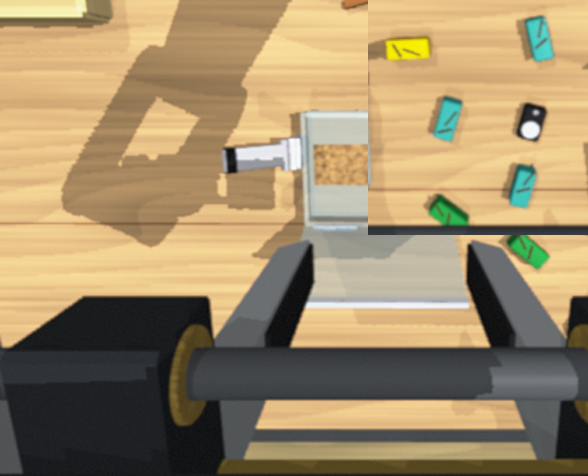

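The crop confirms it: three turquoise bars, with the yellow and green ones being look-alikes. My inset covered the box, so I'll view the box alone.

```bash
python3 - <<'E'
import cv2
a=cv2.imread('pics/w2raw.png')[120:300,150:350]
cv2.imwrite('pics/w2b.png',cv2.resize(a,(600,540),interpolation=cv2.INTER_CUBIC))
E
```

```text
(no output)
```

View pics/w2b.png

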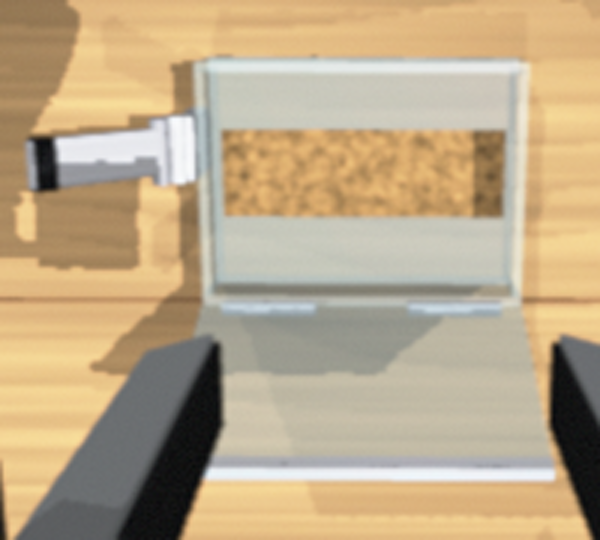

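```bash
cat > fit.py <<'E'
from h import *
from scipy.optimize import least_squares
p={'T':np.load('wb.npy'),'camera_matrix':np.array(snapshot('wrist')['camera_matrix'])}
c=lambda *a:np.array(a)/3+[150,120]
pix=np.array([c(222,130),c(505,130),c(505,217),c(222,217),c(196,60),c(529,62),c(521,305),c(202,305),c(205,478),c(554,478),c(30,165)])
def W(v,pts):
    return np.c_[v[0]+pts[:,0]*np.cos(v[2])-pts[:,1]*np.sin(v[2]),v[1]+pts[:,0]*np.sin(v[2])+pts[:,1]*np.cos(v[2]),pts[:,2]]
def pts(v):
    L=v[3]; a=v[4]; b=v[5]
    ex,ez=.065-.13*np.cos(a),.051+.13*np.sin(a)
    return np.array([[-.025,-L,.006],[-.025,L,.006],[.025,L,.006],[.025,-L,.006],
     [-.065,-.086,.048],[-.065,.086,.048],[.065,.086,.048],[.065,-.086,.048],
     [ex,-.086,ez],[ex,.086,ez],[-.02,-.103+.07*np.cos(b),.058+.07*np.sin(b)]])
f=lambda v:(proj(p,W(v,pts(v)))-pix).ravel()
s=least_squares(f,[.6,-.24,0,.08,1.9,2.5],loss='soft_l1'); v=s.x
print(v.round(4),np.degrees(v[2]).round(2)); print(f(v).reshape(-1,2).round(1).tolist())
print('lid edge',W(v,pts(v))[8:].round(4).tolist())
E
python3 fit.py
```

```text
[ 5.7030e-01 -2.1050e-01 -4.0000e-04  8.0200e-02  1.8808e+00  2.4039e+00] -0.02
[[-0.3, -0.4], [0.6, -0.2], [-0.3, -0.1], [0.8, -0.3], [-0.7, 0.5], [0.3, 0.0], [0.1, 0.1], [0.8, -0.2], [-15.7, -0.1], [0.3, 0.3], [-0.1, 0.4]]
lid edge [[0.675, -0.2966, 0.1748], [0.675, -0.1246, 0.1748], [0.5503, -0.3653, 0.1051]]
```

Box fit: centre (0.570, −0.2105), yaw ≈ 0, lid 1.88, latch 2.40. Plan: grip the bars across their short sides, set each down a finger-width from the next, then squeeze the row together with the gripper. Middle bar first.

servo_tool(commands=[-0.003,0.173,0.308,0,0,16.3,0.07,-0.003,0.173,0.308,0,0,16.3,0.07,-0.003,0.173,0.308,0,0,16.3,0.07,-0.003,0.173,0.308,0,0,16.3,0.07,-0.003,0.173,0.308,0,0,16.3,0.07,-0.003,0.173,0.308,0,0,16.3,0.07,-0.003,0.173,0.308,0,0,16.3,0.07,-0.003,0.173,0.308,0,0,16.3,0.07])

```text
time: 5.0
tool_pos: [0.5442, -0.0273, 0.1106]
ee_rot: [-3.142, 0.003, 2.856]
wrist_force: [0.7, -1.2, 0.5]
width: 0.0701
finger_force: 0.0
```

```bash
python3 - <<'E'
from look import *
plan((.5422,-.0246,.014,163.7))
p=shot('wrist'); seg(p)
E
```

```text
t 5.0 pos [ 0.5442 -0.0273  0.1106] rpy [-180.     0.2  163.7] w 0.0701 F [ 0.7 -1.2  0.5] q [-0.15  0.12  1.55 -0.    1.47 -1.44]
(0.5422, -0.0246, 0.014, 163.7) -> [0.003  0.002  0.0966] [-0.   0.2 -0. ]
turq [418. 275.] ctr [0.6279 0.0651 0.024 ] size 0.054 0.028 dir 168.6
turq [281. 207.] ctr [ 0.543  -0.0245  0.024 ] size 0.022 0.05 dir 164.4
turq [390.  33.] ctr [0.4473 0.0802 0.024 ] size 0.028 0.049 dir 15.0
red [534.  94.] ctr [0.5158 0.1693 0.024 ] size 0.033 0.101 dir 174.9
```

servo_tool(commands=[0.002,0.002,0.05,0,0,0,0.06,0.002,0.002,0.08,0,0,0,0.05,0.002,0.002,0.097,0,0,0,0.045,0.002,0.002,0.097,0,0,0,0.02,0.002,0.002,0.097,0,0,0,0.01,0.002,0.002,0.097,0,0,0,0.01,0.002,0.002,0.097,0,0,0,0.01,0.002,0.002,0.04,0,0,0,0.01,0.002,0.002,0,0,0,0,0.01,0.002,0.002,0,0,0,0,0.01])

```text
time: 6.3
tool_pos: [0.5442, -0.0244, 0.1125]
ee_rot: [3.14, 0.008, 2.857]
wrist_force: [-0.6, -0.3, -0.1]
width: 0.0238
finger_force: 30.0
```

```bash
python3 - <<'E'
from look import *
plan((.57,-.205,.13,180),(.57,-.205,.022,180))
E
```

```text
t 6.3 pos [ 0.5442 -0.0244  0.1125] rpy [179.9   0.5 163.7] w 0.0238 F [-0.6 -0.3 -0.1] q [-0.15  0.11  1.55  0.    1.47 -1.43]
(0.57, -0.205, 0.13, 180) -> [-0.0757 -0.1661 -0.0171] [  0.    0.5 -16.3]
(0.57, -0.205, 0.022, 180) -> [-0.0748 -0.1662  0.0909] [  0.    0.5 -16.3]
```

servo_tool(commands=[-0.075,-0.166,-0.017,0,0,-16.3,0.01,-0.075,-0.166,-0.017,0,0,-16.3,0.01,-0.075,-0.166,-0.017,0,0,-16.3,0.01,-0.075,-0.166,-0.017,0,0,-16.3,0.01,-0.075,-0.166,-0.017,0,0,-16.3,0.01,-0.075,-0.166,-0.017,0,0,-16.3,0.01])

```text
time: 7.05
tool_pos: [0.5664, -0.2027, 0.1242]
ee_rot: [3.14, -0.002, -3.14]
wrist_force: [0.6, -0.4, -0.4]
width: 0.0238
finger_force: 30.0
```

```bash
python3 - <<'E'
from look import *
plan((.57,-.205,.023,180))
E
```

```text
t 7.05 pos [ 0.5664 -0.2027  0.1242] rpy [ 1.799e+02 -1.000e-01 -1.799e+02] w 0.0238 F [ 0.6 -0.4 -0.4] q [-0.44  0.24  1.38  0.    1.52 -2.01]
(0.57, -0.205, 0.023, 180) -> [-0.0038 -0.0024  0.1012] [ 0.1 -0.1  0.1]
```

servo_tool(commands=[0,0,0.05,0,0,0,0.01,0,0,0.09,0,0,0,0.01,0,0,0.103,0,0,0,0.01,0,0,0.106,0,0,0,0.01,0,0,0.106,0,0,0,0.01])

```text
time: 7.68
tool_pos: [0.5683, -0.2047, 0.0213]
ee_rot: [-3.14, 0.003, 3.142]
wrist_force: [-0.2, -0.5, -0.2]
width: 0.0236
finger_force: 30.0
```

```bash
python3 - <<'E'
from look import *
plan((.57,-.205,.023,180))
E
```

```text
t 7.67 pos [ 0.5683 -0.2047  0.0213] rpy [-179.9    0.2  180. ] w 0.0236 F [-0.2 -0.5 -0.2] q [-0.44  0.32  1.5   0.    1.32 -2.01]
(0.57, -0.205, 0.023, 180) -> [-0.0017 -0.0003 -0.0017] [-0.1  0.2 -0. ]
```

servo_tool(commands=[-0.001,0,0.002,0,0,0,0.01,-0.001,0,0.002,0,0,0,0.034,-0.001,0,0.002,0,0,0,0.034,-0.001,0,-0.01,0,0,0,0.034,-0.001,0,-0.05,0,0,0,0.034,-0.001,0,-0.1,0,0,0,0.04,-0.001,0,-0.11,0,0,0,0.07])

```text
time: 8.55
tool_pos: [0.5705, -0.2057, 0.1355]
ee_rot: [-3.137, 0.009, 3.141]
wrist_force: [-0.3, -0.1, 0.4]
width: 0.0468
finger_force: 0.0
```

servo_tool(commands=[0.124,0.286,0.02,0,0,-14.6,0.07,0.124,0.286,0.02,0,0,-14.6,0.07,0.124,0.286,0.02,0,0,-14.6,0.07,0.124,0.286,0.02,0,0,-14.6,0.07,0.124,0.286,0.02,0,0,-14.6,0.07,0.124,0.286,0.02,0,0,-14.6,0.07,0.124,0.286,0.02,0,0,-14.6,0.07,0.124,0.286,0.02,0,0,-14.6,0.07])

```text
time: 9.55
tool_pos: [0.4448, 0.0802, 0.1094]
ee_rot: [-3.141, -0.0, -2.89]
wrist_force: [-0.9, -0.2, 0.4]
width: 0.0703
finger_force: 0.0
```

```bash
python3 - <<'E'
from look import *
plan((.446,.081,.0145,194.5))
p=shot('wrist'); seg(p)
E
```

```text
t 9.55 pos [0.4448 0.0802 0.1094] rpy [-180.    -0.  -165.6] w 0.0703 F [-0.9 -0.2  0.4] q [ 0.05 -0.09  1.76 -0.    1.47 -1.77]
(0.446, 0.081, 0.0145, 194.5) -> [-0.0013  0.0005  0.0949] [-0.  -0.  -0.1]
turq [221. 377.] ctr [0.6011 0.0692 0.024 ] size 0.026 0.02 dir 104.6
turq [283. 210.] ctr [0.4438 0.0834 0.024 ] size 0.022 0.05 dir 15.2
red [377. 366.] ctr [0.5574 0.1962 0.024 ] size 0.035 0.041 dir 19.2
red [410. 286.] ctr [0.4787 0.1976 0.024 ] size 0.03 0.029 dir 11.5
```

servo_tool(commands=[0,0.003,0.05,0,0,0,0.06,0,0.003,0.08,0,0,0,0.05,0,0.003,0.095,0,0,0,0.045,0,0.003,0.095,0,0,0,0.02,0,0.003,0.095,0,0,0,0.01,0,0.003,0.095,0,0,0,0.01,0,0.003,0.095,0,0,0,0.01,0,0.003,0.04,0,0,0,0.01,0,0.003,-0.03,0,0,0,0.01,0,0.003,-0.03,0,0,0,0.01])

```text
time: 10.85
tool_pos: [0.4466, 0.0848, 0.1452]
ee_rot: [-3.14, 0.011, -2.887]
wrist_force: [-0.5, 0.2, -1.5]
width: 0.0236
finger_force: 30.0
```

```bash
python3 - <<'E'
from look import *
plan((.569,-.165,.13,180))
E
```

```text
t 10.85 pos [0.4466 0.0848 0.1452] rpy [-179.9    0.6 -165.4] w 0.0236 F [-0.5  0.2 -1.5] q [ 0.06 -0.11  1.71  0.    1.53 -1.76]
(0.569, -0.165, 0.13, 180) -> [-0.0554 -0.2726  0.0163] [-0.   0.6 14.6]
```

servo_tool(commands=[-0.055,-0.271,0.01,0,0,14.6,0.01,-0.055,-0.271,0.01,0,0,14.6,0.01,-0.055,-0.271,0.01,0,0,14.6,0.01,-0.055,-0.271,0.01,0,0,14.6,0.01,-0.055,-0.271,0.01,0,0,14.6,0.01,-0.055,-0.271,0.01,0,0,14.6,0.01,-0.055,-0.271,0.01,0,0,14.6,0.01,-0.055,-0.271,0.01,0,0,14.6,0.01])

```text
time: 11.85
tool_pos: [0.5643, -0.1626, 0.1294]
ee_rot: [3.141, -0.0, -3.141]
wrist_force: [-0.1, -0.2, -0.5]
width: 0.0239
finger_force: 30.0
```

```bash
python3 - <<'E'
from look import *
plan((.569,-.163,.021,180))
p=shot('wrist'); seg(p,.03); cv2.imwrite('pics/w3.png',p['img'])
E
```

```text
t 11.85 pos [ 0.5643 -0.1626  0.1294] rpy [ 180.    -0.  -179.9] w 0.0239 F [-0.1 -0.2 -0.5] q [-0.38  0.2   1.41  0.    1.53 -1.95]
(0.569, -0.163, 0.021, 180) -> [-0.0047 -0.0005  0.1084] [ 0.  -0.   0.1]
turq [535. 278.] ctr [0.6269 0.0541 0.03  ] size 0.049 0.04 dir 166.0
turq [278. 254.] ctr [ 0.6061 -0.1627  0.03  ] size 0.088 0.038 dir 179.1
turq [227. 211.] ctr [ 0.5686 -0.204   0.03  ] size 0.024 0.05 dir 0.2
```

View pics/w3.png

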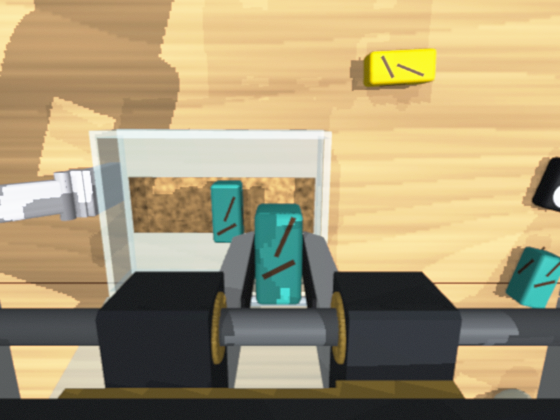

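Bar 1 lies straight on the cork at (227,211), and the held bar is in line with it at (278,254). Lowering now.

servo_tool(commands=[-0.004,0,0.05,0,0,0,0.01,-0.004,0,0.09,0,0,0,0.01,-0.004,0,0.105,0,0,0,0.01,-0.004,0,0.108,0,0,0,0.01,-0.004,0,0.11,0,0,0,0.01,-0.004,0,0.11,0,0,0,0.01])

```text
time: 12.65
tool_pos: [0.5698, -0.1643, 0.021]
ee_rot: [-3.141, 0.003, 3.141]
wrist_force: [1.2, 0.5, -0.0]
width: 0.0238
finger_force: 30.0
```

servo_tool(commands=[0,0,0,0,0,0,0.03,0,0,0,0,0,0,0.03,0,0,-0.03,0,0,0,0.03,0,0,-0.07,0,0,0,0.03,0,-0.02,-0.08,0,0,0,0.07,0,-0.02,-0.08,0,0,0,0.08,0,-0.02,-0.08,0,0,0,0.08])

```text
time: 13.52
tool_pos: [0.5676, -0.184, 0.0972]
ee_rot: [3.14, -0.003, 3.14]
wrist_force: [-0.6, -0.0, -0.5]
width: 0.0565
finger_force: 0.0
```

```bash
python3 - <<'E'
from look import *
plan((.569,-.183,.023,180))
p=shot('wrist'); seg(p,.03)
E
```

```text
t 13.53 pos [ 0.5676 -0.184   0.0972] rpy [179.9  -0.2 179.9] w 0.0565 F [-0.6 -0.  -0.5] q [-0.41  0.24  1.43  0.    1.47 -1.98]
(0.569, -0.183, 0.023, 180) -> [-0.0016  0.0009  0.0742] [ 0.1 -0.2 -0.1]
turq [305. 218.] ctr [ 0.5683 -0.1645  0.03  ] size 0.05 0.023 dir 0.30000000000001137
turq [249. 219.] ctr [ 0.5687 -0.2045  0.03  ] size 0.023 0.051 dir 0.7
```

servo_tool(commands=[-0.001,-0.001,0,0,0,0,0.071,-0.001,-0.001,0.0,0,0,0,0.071,-0.001,-0.001,0.05,0,0,0,0.071,-0.001,-0.001,0.075,0,0,0,0.071,-0.001,-0.001,0.075,0,0,0,0.06,-0.001,-0.001,0.075,0,0,0,0.05,-0.001,-0.001,0.075,0,0,0,0.045,-0.001,-0.001,0.075,0,0,0,0.045])

```text
time: 14.58
tool_pos: [0.5711, -0.1855, 0.0264]
ee_rot: [-3.14, 0.003, 3.141]
wrist_force: [0.3, -1.0, 1.7]
width: 0.0476
finger_force: 30.0
```

```bash
python3 - <<'E'
from look import *
plan()
E
```

```text
t 14.57 pos [ 0.5711 -0.1855  0.0264] rpy [-179.9    0.2  180. ] w 0.0476 F [ 0.3 -1.   1.7] q [-0.41  0.3   1.5   0.    1.33 -1.98]
```

servo_tool(commands=[0,0,0,0,0,0,0.056,0,0,0,0,0,0,0.056,0,0,-0.05,0,0,0,0.056,0,0,-0.1,0,0,0,0.06,-0.057,0.251,-0.09,0,0,14,0.07,-0.057,0.251,-0.09,0,0,14,0.07,-0.057,0.251,-0.09,0,0,14,0.07,-0.057,0.251,-0.09,0,0,14,0.07,-0.057,0.251,-0.09,0,0,14,0.07,-0.057,0.251,-0.09,0,0,14,0.07])

```text
time: 15.82
tool_pos: [0.6268, 0.0662, 0.1141]
ee_rot: [-3.141, -0.001, 2.898]
wrist_force: [0.5, -1.3, 0.0]
width: 0.0701
finger_force: 0.0
```

servo_tool(commands=[0,0,0,0,0,0,0.07,0,0,0,0,0,0,0.07])

```text
time: 16.08
tool_pos: [0.6269, 0.0641, 0.1146]
ee_rot: [-3.141, 0.0, 2.894]
wrist_force: [-0.7, -0.6, 0.9]
width: 0.07
finger_force: 0.0
```

```bash
python3 - <<'E'
from look import *
plan((.628,.066,.0145,166))
p=shot('wrist'); seg(p,.024)
E
```

```text
t 16.07 pos [0.6269 0.0641 0.1146] rpy [-180.     0.   165.8] w 0.07 F [-0.7 -0.6  0.9] q [ 0.01  0.3   1.32 -0.    1.52 -1.31]
(0.628, 0.066, 0.0145, 166) -> [-0.0006  0.0021  0.1001] [-0.   0.  -0.2]
turq [284. 214.] ctr [0.6321 0.068  0.024 ] size 0.022 0.051 dir 166.7
red [472.  50.] ctr [0.5497 0.2226 0.024 ] size 0.117 0.065 dir 75.8
```

servo_tool(commands=[-0.004,0.004,0.05,0,0,0,0.06,-0.004,0.004,0.08,0,0,0,0.05,-0.004,0.004,0.1,0,0,0,0.045,-0.004,0.004,0.1,0,0,0,0.02,-0.004,0.004,0.1,0,0,0,0.01,-0.004,0.004,0.1,0,0,0,0.01,-0.004,0.004,0.1,0,0,0,0.01,-0.004,0.004,0.04,0,0,0,0.01,-0.004,0.004,-0.03,0,0,0,0.01,-0.004,0.004,-0.03,0,0,0,0.01])

```text
time: 17.38
tool_pos: [0.6351, 0.0691, 0.152]
ee_rot: [3.138, 0.012, 2.897]
wrist_force: [-0.7, 0.0, -0.4]
width: 0.0239
finger_force: 30.0
```

```bash
python3 - <<'E'
from look import *
plan((.569,-.239,.145,180))
E
```

```text
t 17.38 pos [0.6351 0.0691 0.152 ] rpy [179.8   0.7 166. ] w 0.0239 F [-0.7  0.  -0.4] q [ 0.02  0.29  1.26  0.    1.58 -1.31]
(0.569, -0.239, 0.145, 180) -> [-0.0104 -0.315   0.006 ] [  0.1   0.7 -14. ]
```

servo_tool(commands=[-0.01,-0.315,0.006,0,0,-14,0.01,-0.01,-0.315,0.006,0,0,-14,0.01,-0.01,-0.315,0.006,0,0,-14,0.01,-0.01,-0.315,0.006,0,0,-14,0.01,-0.01,-0.315,0.006,0,0,-14,0.01,-0.01,-0.315,0.006,0,0,-14,0.01,-0.01,-0.315,0.006,0,0,-14,0.01,-0.01,-0.315,0.006,0,0,-14,0.01,-0.01,-0.315,0.006,0,0,-14,0.01])

```text
time: 18.5
tool_pos: [0.5656, -0.2375, 0.1384]
ee_rot: [3.141, 0.0, -3.14]
wrist_force: [-0.8, 0.3, -0.9]
width: 0.0238
finger_force: 30.0
```

```bash
python3 - <<'E'
from look import *
plan((.569,-.239,.021,180))
p=shot('wrist'); seg(p,.03)
E
```

```text
t 18.5 pos [ 0.5656 -0.2375  0.1384] rpy [ 180.     0.  -179.9] w 0.0238 F [-0.8  0.3 -0.9] q [-0.49  0.25  1.33  0.    1.55 -2.06]
(0.569, -0.239, 0.021, 180) -> [-0.0034 -0.0015  0.1174] [0.  0.  0.1]
turq [278. 256.] ctr [ 0.6135 -0.2372  0.03  ] size 0.04 0.092 dir 1.1
turq [340. 210.] ctr [ 0.571  -0.1868  0.03  ] size 0.048 0.051 dir 3.7
```

servo_tool(commands=[-0.004,-0.001,0.05,0,0,0,0.01,-0.004,-0.001,0.09,0,0,0,0.01,-0.004,-0.001,0.112,0,0,0,0.01,-0.004,-0.001,0.117,0,0,0,0.01,-0.004,-0.001,0.118,0,0,0,0.01,-0.004,-0.001,0.118,0,0,0,0.01])

```text
time: 19.3
tool_pos: [0.57, -0.2403, 0.0217]
ee_rot: [-3.141, 0.002, 3.141]
wrist_force: [-0.3, -0.4, -0.5]
width: 0.0237
finger_force: 30.0
```

servo_tool(commands=[0,0,0,0,0,0,0.03,0,0,0,0,0,0,0.03,0,0,-0.03,0,0,0,0.03,0,0,-0.07,0,0,0,0.03,0,0.03,-0.08,0,0,0,0.094,0,0.03,-0.08,0,0,0,0.094,0,0.03,-0.08,0,0,0,0.094,0,0.03,-0.08,0,0,0,0.094])

```text
time: 20.3
tool_pos: [0.5685, -0.2106, 0.0993]
ee_rot: [3.141, -0.002, 3.14]
wrist_force: [0.3, -0.5, -0.6]
width: 0.0667
finger_force: 0.0
```

```bash
python3 - <<'E'
from look import *
plan((.571,-.2065,.023,180))
p=shot('wrist'); seg(p,.03)
E
```

```text
t 20.3 pos [ 0.5685 -0.2106  0.0993] rpy [ 1.800e+02 -1.000e-01  1.799e+02] w 0.0667 F [ 0.3 -0.5 -0.6] q [-0.45  0.26  1.4  -0.    1.48 -2.02]
(0.571, -0.2065, 0.023, 180) -> [-0.0026  0.0041  0.0763] [ 0.  -0.1 -0.1]
turq [313. 219.] ctr [ 0.5707 -0.1857  0.03  ] size 0.046 0.051 dir 2.6
turq [238. 217.] ctr [ 0.5691 -0.2397  0.03  ] size 0.023 0.051 dir 179.0
```

servo_tool(commands=[-0.002,0.065,0,0,0,0,0,-0.002,0.065,0,0,0,0,0,-0.002,0.065,0,0,0,0,0,-0.002,0.065,0,0,0,0,0,-0.002,0.065,0,0,0,0,0])

```text
time: 20.98
tool_pos: [0.5711, -0.1463, 0.1003]
ee_rot: [-3.141, -0.0, 3.139]
wrist_force: [0.4, -0.1, -0.3]
width: 0.0276
finger_force: 0.0
```

```bash
python3 - <<'E'
from look import *
plan((.571,-.1455,.026,180))
p=shot('wrist'); cv2.imwrite('pics/w4.png',p['img'])
E
```

```text
t 20.98 pos [ 0.5711 -0.1463  0.1003] rpy [-180.    -0.   179.9] w 0.0276 F [ 0.4 -0.1 -0.3] q [-0.35  0.22  1.45 -0.    1.47 -1.92]
(0.571, -0.1455, 0.026, 180) -> [0.0001 0.0008 0.0743] [-0.  -0.  -0.1]
```

View pics/w4.png

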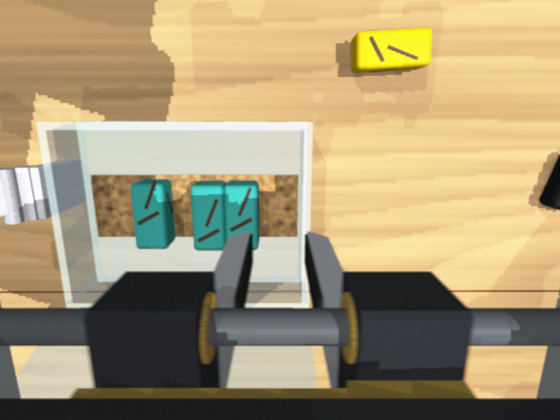

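Row state: the flush pair is at (225,215) and the third bar at (152,214). I'll nudge the pair towards it with closed fingers, then squeeze all three.

servo_tool(commands=[0,0.001,0,0,0,0,0,0,0.001,0,0,0,0,0,0,0.001,0.04,0,0,0,0,0,0.001,0.055,0,0,0,0,0,0.001,0.065,0,0,0,0,0,0.001,0.074,0,0,0,0,0,0.001,0.074,0,0,0,0])

```text
time: 21.9
tool_pos: [0.5711, -0.1441, 0.0263]
ee_rot: [3.141, -0.0, 3.141]
wrist_force: [0.0, 0.4, 0.3]
width: 0.0001
finger_force: 0.0
```

```bash
python3 - <<'E'
from look import *
plan()
E
```

```text
t 21.9 pos [ 0.5711 -0.1441  0.0263] rpy [180.  -0. 180.] w 0.0001 F [0.  0.4 0.3] q [-0.34  0.28  1.53  0.    1.33 -1.91]
```

servo_tool(commands=[0,-0.005,0,0,0,0,0,0,-0.01,0,0,0,0,0,0,-0.014,0,0,0,0,0,0,-0.014,0,0,0,0,0,0,-0.009,0,0,0,0,0,0,-0.009,-0.05,0,0,0,0,0,-0.03,-0.075,0,0,0,0.094,0,-0.067,-0.075,0,0,0,0.094,0,-0.067,-0.075,0,0,0,0.094,0,-0.067,-0.075,0,0,0,0.094])

```text
time: 23.15
tool_pos: [0.5708, -0.2103, 0.1008]
ee_rot: [3.14, -0.001, 3.141]
wrist_force: [-0.6, 0.7, 0.0]
width: 0.037
finger_force: 0.0
```

servo_tool(commands=[0,0,0,0,0,0,0.094,0,0,0,0,0,0,0.094,0,0,0,0,0,0,0.094])

```text
time: 23.52
tool_pos: [0.5712, -0.2106, 0.1014]
ee_rot: [3.141, -0.0, -3.142]
wrist_force: [0.6, -0.1, -0.7]
width: 0.0671
finger_force: 0.0
```

```bash
python3 - <<'E'
from look import *
plan()
p=shot('wrist'); seg(p,.03)
E
```

```text
t 23.52 pos [ 0.5712 -0.2106  0.1014] rpy [ 180.   -0. -180.] w 0.0671 F [ 0.6 -0.1 -0.7] q [-0.45  0.26  1.4   0.    1.48 -2.02]
turq [300. 214.] ctr [ 0.5702 -0.1953  0.03  ] size 0.046 0.051 dir 2.2
turq [238. 213.] ctr [ 0.5695 -0.2399  0.03  ] size 0.023 0.051 dir 179.0
```

servo_tool(commands=[0,-0.001,0,0,0,0,0.094,0,-0.001,0,0,0,0,0.094,0,-0.001,0.03,0,0,0,0.094,0,-0.001,0.055,0,0,0,0.094,0,-0.001,0.077,0,0,0,0.094,0,-0.001,0.077,0,0,0,0.08,0,-0.001,0.077,0,0,0,0.065,0,-0.001,0.077,0,0,0,0.065,0,-0.001,0.077,0,0,0,0.065,0,-0.001,0.077,0,0,0,0.065])

```text
time: 24.82
tool_pos: [0.572, -0.2125, 0.0259]
ee_rot: [-3.141, 0.002, 3.141]
wrist_force: [0.1, -0.1, 3.7]
width: 0.0713
finger_force: 30.0
```

servo_tool(commands=[0,0,0,0,0,0,0.08,0,0,0,0,0,0,0.08,0,0,-0.04,0,0,0,0.08,0,0,-0.1,0,0,0,0.08])

```text
time: 25.32
tool_pos: [0.5692, -0.2113, 0.1221]
ee_rot: [3.138, -0.007, 3.141]
wrist_force: [0.2, -0.6, 0.4]
width: 0.0799
finger_force: 0.0
```

```bash
python3 - <<'E'
from look import *
plan((.42,.05,.42,180))
p=shot('wrist'); seg(p,.03); cv2.imwrite('pics/w5.png',p['img'])
E
```

```text
t 25.32 pos [ 0.5692 -0.2113  0.1221] rpy [179.8  -0.4 180. ] w 0.0799 F [ 0.2 -0.6  0.4] q [-0.45  0.25  1.37  0.    1.53 -2.02]
(0.42, 0.05, 0.42, 180) -> [ 0.1513  0.2622 -0.2961] [ 0.2 -0.4 -0. ]
turq [276. 213.] ctr [ 0.5723 -0.213   0.03  ] size 0.051 0.07 dir 89.0
```

View pics/w5.png

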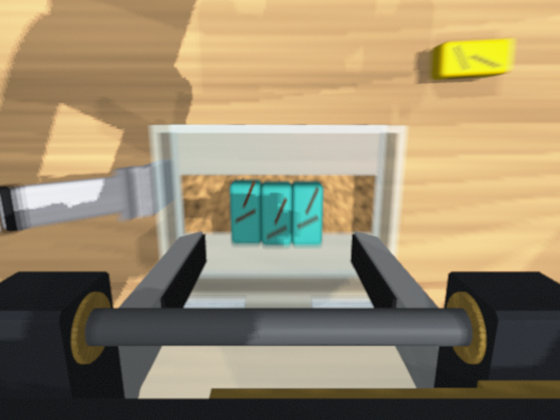

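All three bars lie flush in one row on the cork (277,213). Now I go behind the lid with closed fingers.

servo_tool(commands=[0,0,-0.06,0,0,0,0,0,0.01,-0.12,0,0,0,0,0,0.016,-0.125,0,0,0,0,-0.06,0.016,-0.125,0,0,0,0,-0.12,0.016,-0.125,0,0,0,0,-0.136,0.016,-0.125,0,0,0,0,-0.136,0.016,-0.125,0,0,0,0,-0.136,0.016,-0.125,0,0,0,0])

```text
time: 26.38
tool_pos: [0.7064, -0.1963, 0.249]
ee_rot: [3.141, -0.001, 3.141]
wrist_force: [-0.9, -0.3, 0.1]
width: 0.0034
finger_force: 0.0
```

```bash
python3 - <<'E'
from look import *
pl=[]
for a in [1.88,1.7,1.5,1.25,1.0,.75,.5,.3,.15,0]:
    r=.11; pl.append((round(.635-r*np.cos(a)+.003*np.sin(a)+.008,4),-.195,round(.051+r*np.sin(a)+.003*np.cos(a)+.011,4),180))
plan((.705,-.195,.166,180),*pl)
p=shot('side'); cv2.imwrite('pics/s1.png',cv2.resize(p['img'][120:340,220:480],None,fx=2.5,fy=2.5))
E
```

```text
t 26.38 pos [ 0.7064 -0.1963  0.249 ] rpy [ 1.800e+02 -1.000e-01  1.799e+02] w 0.0034 F [-0.9 -0.3  0.1] q [-0.35  0.52  0.76 -0.    1.86 -1.92]
(0.705, -0.195, 0.166, 180) -> [0.0013 0.0013 0.083 ] [ 0.  -0.1 -0.1]
(np.float64(0.6793), -0.195, np.float64(0.1659), 180) -> [0.027  0.0012 0.0831] [ 0.  -0.1 -0.1]
(np.float64(0.6601), -0.195, np.float64(0.1707), 180) -> [0.0462 0.0012 0.0784] [ 0.  -0.1 -0.1]
(np.float64(0.6382), -0.195, np.float64(0.1719), 180) -> [0.0681 0.0012 0.0772] [ 0.  -0.1 -0.1]
(np.float64(0.6112), -0.195, np.float64(0.1673), 180) -> [0.0951 0.0012 0.0818] [ 0.  -0.1 -0.1]
(np.float64(0.5861), -0.195, np.float64(0.1562), 180) -> [0.1202 0.0012 0.093 ] [ 0.  -0.1 -0.1]
(np.float64(0.5646), -0.195, np.float64(0.1392), 180) -> [0.1416 0.0011 0.11  ] [ 0.  -0.1 -0.1]
(np.float64(0.5479), -0.195, np.float64(0.1174), 180) -> [0.1583 0.0011 0.1318] [ 0.  -0.1 -0.1]
(np.float64(0.5388), -0.195, np.float64(0.0974), 180) -> [0.1674 0.0011 0.1518] [ 0.  -0.1 -0.1]
(np.float64(0.5347), -0.195, np.float64(0.0814), 180) -> [0.1715 0.0011 0.1678] [ 0.  -0.1 -0.1]
(np.float64(0.533), -0.195, np.float64(0.065), 180) -> [0.1732 0.0011 0.1842] [ 0.  -0.1 -0.1]
```

View pics/s1.png

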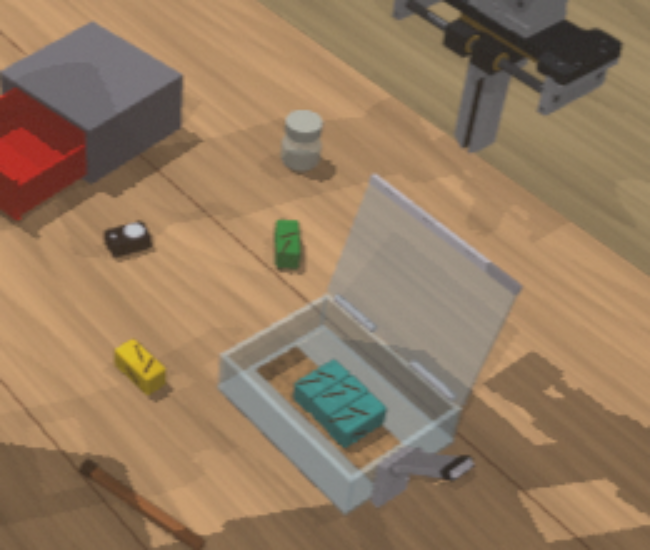

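The fingers are behind the lid, at (480,110) in the crop. I'll push it over along its arc.

servo_tool(commands=[0,0.001,0.05,0,0,0,0,0,0.001,0.08,0,0,0,0,0.012,0.001,0.083,0,0,0,0,0.027,0.001,0.083,0,0,0,0,0.046,0.001,0.079,0,0,0,0,0.068,0.001,0.077,0,0,0,0,0.082,0.001,0.079,0,0,0,0,0.095,0.001,0.082,0,0,0,0,0.108,0.001,0.087,0,0,0,0,0.12,0.001,0.093,0,0,0,0])

```text
time: 27.68
tool_pos: [0.5863, -0.1954, 0.1585]
ee_rot: [-3.14, 0.004, 3.14]
wrist_force: [0.7, 0.5, 0.6]
width: 0.0006
finger_force: 0.5
```

```bash
python3 - <<'E'
from look import *
pl=[]
for a in [.75,.5,.3,.15,0]:
    r=.11; pl.append((round(.635-r*np.cos(a)+.003*np.sin(a)+.008,4),-.195,round(.051+r*np.sin(a)+.003*np.cos(a)+.011,4),180))
plan(*pl)
p=shot('side'); cv2.imwrite('pics/s2.png',cv2.resize(p['img'][120:340,220:480],None,fx=2.5,fy=2.5))
E
```

```text
t 27.68 pos [ 0.5863 -0.1954  0.1585] rpy [-179.9    0.2  179.9] w 0.0006 F [0.7 0.5 0.6] q [-0.41  0.25  1.3   0.    1.59 -1.98]
(np.float64(0.5646), -0.195, np.float64(0.1392), 180) -> [0.0218 0.0004 0.0192] [-0.1  0.2 -0.1]
(np.float64(0.5479), -0.195, np.float64(0.1174), 180) -> [0.0386 0.0004 0.0409] [-0.1  0.2 -0.1]
(np.float64(0.5388), -0.195, np.float64(0.0974), 180) -> [0.0477 0.0004 0.0609] [-0.1  0.2 -0.1]
(np.float64(0.5347), -0.195, np.float64(0.0814), 180) -> [0.0519 0.0004 0.0769] [-0.1  0.2 -0.1]
(np.float64(0.533), -0.195, np.float64(0.065), 180) -> [0.0537 0.0005 0.0933] [-0.1  0.2 -0.1]
```

View pics/s2.png

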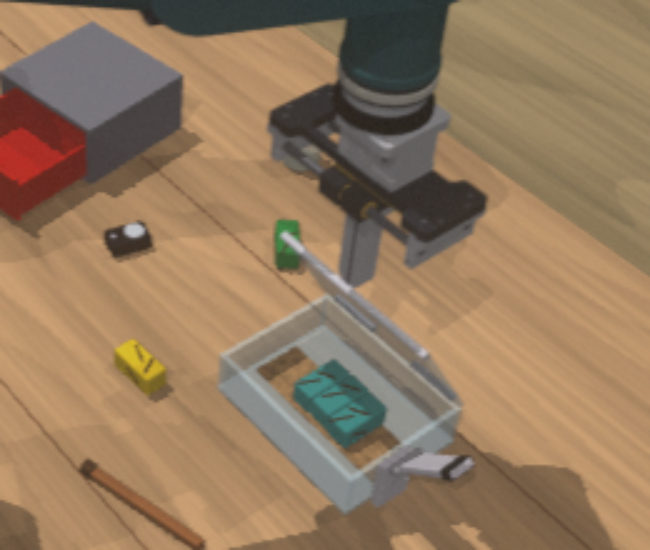

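The lid has come forward, with its edge at about (350,290). I'll follow through and press it shut.

servo_tool(commands=[0.011,0,0.01,0,0,0,0,0.022,0,0.02,0,0,0,0,0.03,0,0.03,0,0,0,0,0.039,0,0.041,0,0,0,0,0.044,0,0.052,0,0,0,0,0.048,0,0.062,0,0,0,0,0.051,0,0.072,0,0,0,0,0.053,0,0.082,0,0,0,0,0.054,0,0.09,0,0,0,0,0.054,0,0.094,0,0,0,0])

```text
time: 28.98
tool_pos: [0.5332, -0.1951, 0.0649]
ee_rot: [3.142, 0.0, 3.141]
wrist_force: [-7.8, 3.5, 21.5]
width: 0.0004
finger_force: 11.1
```

servo_tool(commands=[0,0,0.002,0,0,0,0,0,0,0.004,0,0,0,0])

```text
time: 29.22
tool_pos: [0.5333, -0.1951, 0.0647]
ee_rot: [-3.141, 0.001, 3.141]
wrist_force: [-12.5, 6.2, 32.0]
width: 0.0002
finger_force: 15.5
```

```bash
python3 - <<'E'
from look import *
plan()
p=shot('side'); cv2.imwrite('pics/s3.png',cv2.resize(p['img'][120:340,220:480],None,fx=2.5,fy=2.5))
E
```

```text
t 29.23 pos [ 0.5333 -0.1951  0.0647] rpy [-1.8e+02  1.0e-01  1.8e+02] w 0.0002 F [-12.5   6.2  32. ] q [-0.45  0.2   1.55 -0.    1.39 -2.02]
```

View pics/s3.png

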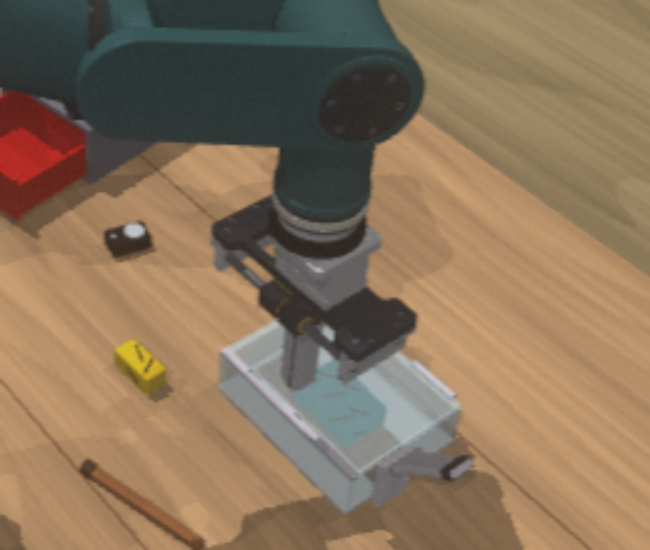

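The lid is shut: it stops hard at z = 0.0647 and lies flush in the picture. Now the latch, from its outer side.

servo_tool(commands=[0,0,-0.06,0,0,0,0,0,0,-0.12,0,0,0,0,-0.01,-0.06,-0.14,0,0,0,0,-0.017,-0.12,-0.14,0,0,0,0,-0.017,-0.18,-0.14,0,0,0,0,-0.017,-0.205,-0.14,0,0,0,0,-0.017,-0.205,-0.14,0,0,0,0,-0.017,-0.205,-0.14,0,0,0,0])

```text
time: 30.28
tool_pos: [0.5502, -0.399, 0.1981]
ee_rot: [3.14, -0.0, -3.141]
wrist_force: [-0.1, 0.4, 0.3]
width: 0.0007
finger_force: 0.0
```

```bash
python3 - <<'E'
from look import *
pl=[]
for b in [2.4,2.1,1.8,1.5,1.2,.9,.6,.3,0]:
    r=.055; pl.append((.55,round(-.3135+r*np.cos(b)-.004*np.sin(b)-.0125,4),round(.058+r*np.sin(b)+.004*np.cos(b)+.011,4),180))
plan((.55,-.4,.1,180),*pl)
p=shot('wrist'); cv2.imwrite('pics/w6.png',p['img'])
E
```

```text
t 30.27 pos [ 0.5502 -0.399   0.1981] rpy [ 179.9   -0.  -180. ] w 0.0007 F [-0.1  0.4  0.3] q [-0.71  0.39  1.05  0.    1.71 -2.28]
(0.55, -0.4, 0.1, 180) -> [ 0.0002 -0.0011  0.0981] [ 0.1 -0.   0. ]
(0.55, np.float64(-0.3693), np.float64(0.1032), 180) -> [0.0002 0.0296 0.095 ] [ 0.1 -0.   0. ]
(0.55, np.float64(-0.3572), np.float64(0.1145), 180) -> [0.0002 0.0417 0.0837] [ 0.1 -0.   0. ]
(0.55, np.float64(-0.3424), np.float64(0.1217), 180) -> [0.0002 0.0565 0.0765] [ 0.1 -0.   0. ]
(0.55, np.float64(-0.3261), np.float64(0.1241), 180) -> [0.0001 0.0728 0.0741] [ 0.1 -0.   0. ]
(0.55, np.float64(-0.3098), np.float64(0.1217), 180) -> [0.0001 0.0891 0.0766] [ 0.1 -0.   0. ]
(0.55, np.float64(-0.2949), np.float64(0.1146), 180) -> [1.00e-04 1.04e-01 8.37e-02] [ 0.1 -0.   0. ]
(0.55, np.float64(-0.2829), np.float64(0.1034), 180) -> [1.00e-04 1.16e-01 9.49e-02] [ 0.1 -0.   0. ]
(0.55, np.float64(-0.2746), np.float64(0.0891), 180) -> [1.000e-04 1.243e-01 1.092e-01] [ 0.1 -0.   0. ]
(0.55, np.float64(-0.271), np.float64(0.073), 180) -> [1.000e-04 1.278e-01 1.253e-01] [ 0.1 -0.   0. ]
```

View pics/w6.png

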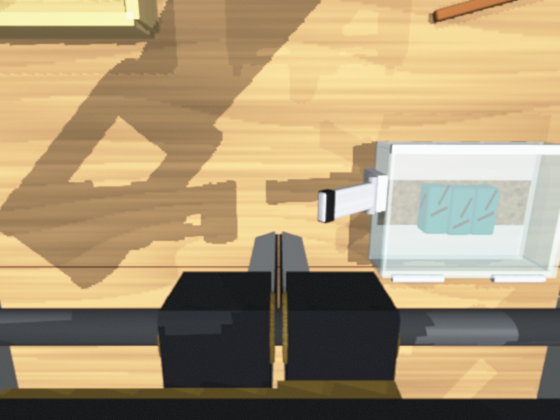

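The lid is flush, and the latch tip at (325,205) lies right of the fingers. I'll descend outside it and swing it over.

servo_tool(commands=[0,-0.003,0.06,0,0,0,0,0,-0.003,0.1,0,0,0,0,0,0.01,0.1,0,0,0,0,0,0.022,0.098,0,0,0,0,0,0.032,0.094,0,0,0,0,0,0.042,0.087,0,0,0,0,0,0.056,0.079,0,0,0,0,0,0.072,0.075,0,0,0,0,0,0.089,0.077,0,0,0,0,0,0.104,0.084,0,0,0,0])

```text
time: 31.58
tool_pos: [0.5502, -0.2946, 0.1143]
ee_rot: [3.141, 0.0, 3.142]
wrist_force: [0.9, -1.3, 0.3]
width: 0.0004
finger_force: 0.6
```

servo_tool(commands=[0,0.007,0.006,0,0,0,0,0,0.012,0.012,0,0,0,0,0,0.017,0.019,0,0,0,0,0,0.021,0.027,0,0,0,0,0,0.023,0.035,0,0,0,0,0,0.024,0.042,0,0,0,0,0,0.024,0.042,0,0,0,0])

```text
time: 32.45
tool_pos: [0.5502, -0.2722, 0.0732]
ee_rot: [-3.141, 0.001, 3.141]
wrist_force: [-1.1, 2.0, 5.3]
width: 0.0007
finger_force: 2.3
```

```bash
python3 - <<'E'
from look import *
plan((.55,-.271,.073,180))
p=shot('side'); cv2.imwrite('pics/s4.png',cv2.resize(p['img'][120:340,220:480],None,fx=2.5,fy=2.5))
E
```

```text
t 32.45 pos [ 0.5502 -0.2722  0.0732] rpy [-180.    0.  180.] w 0.0007 F [-1.1  2.   5.3] q [-0.55  0.29  1.42  0.    1.43 -2.12]
(0.55, -0.271, 0.073, 180) -> [0.0002 0.0012 0.0002] [-0.  0. -0.]
```

View pics/s4.png

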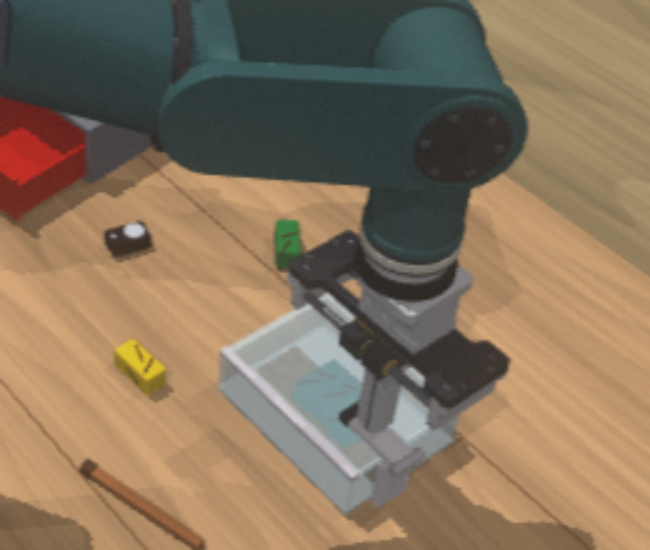

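The latch is down on the lid. I'll press it lightly, then lift away and go to the loupe.

servo_tool(commands=[0,0.002,0.003,0,0,0,0,0,0.002,0.006,0,0,0,0,0,0.002,0.006,0,0,0,0])

```text
time: 32.88
tool_pos: [0.5505, -0.2722, 0.0728]
ee_rot: [-3.137, 0.003, 3.14]
wrist_force: [-8.1, 1.8, 22.0]
width: 0.0006
finger_force: 11.0
```

servo_tool(commands=[0,0,-0.06,0,0,0,0,0,0,-0.1,0,0,0,0.05,0.003,0.345,-0.06,0,0,13,0.07,0.003,0.345,-0.06,0,0,13,0.07,0.003,0.345,-0.06,0,0,13,0.07,0.003,0.345,-0.06,0,0,13,0.07,0.003,0.345,-0.06,0,0,13,0.07,0.003,0.345,-0.06,0,0,13,0.07,0.003,0.345,-0.06,0,0,13,0.07,0.003,0.345,-0.06,0,0,13,0.07])

```text
time: 34.12
tool_pos: [0.5474, 0.0739, 0.1261]
ee_rot: [-3.141, -0.0, 2.914]
wrist_force: [0.9, -1.3, -0.7]
width: 0.0698
finger_force: 0.0
```

```bash
cat > loupe.py <<'E'
from look import *
plan()
p=shot('wrist'); cv2.imwrite('pics/wl.png',p['img'])
for t,z in [('loupe',.018),('drawer',.04),('drawer_knob',.04)]:
    for r in spotter.trace(t,p):
        m=cv2.morphologyEx(r['region'].astype(np.uint8),cv2.MORPH_OPEN,np.ones((3,3))); ys,xs=np.nonzero(m)
        if len(xs)<5: continue
        rc=cv2.minAreaRect(np.c_[xs,ys].astype(np.float32)); b=ray(p,cv2.boxPoints(rc),z)
        print(t,round(r['conf'],2),np.round(rc[0]),np.round(rc[1]),b.mean(0).round(4),b.round(3)[:,:2].tolist())
E
python3 loupe.py
```

```text
t 34.12 pos [0.5474 0.0739 0.1261] rpy [-179.9   -0.   166.9] w 0.0698 F [ 0.9 -1.3 -0.7] q [ 0.03  0.13  1.51 -0.    1.51 -1.31]
loupe 0.97 [284. 204.] [34. 53.] [0.5488 0.0781 0.018 ] [[0.566, 0.059], [0.523, 0.071], [0.531, 0.097], [0.574, 0.086]]
loupe 0.63 [488. 111.] [178. 202.] [0.5163 0.2472 0.018 ] [[0.455, 0.16], [0.441, 0.3], [0.573, 0.342], [0.596, 0.187]]
drawer 0.7 [488. 111.] [176. 201.] [0.5134 0.2347 0.04  ] [[0.458, 0.155], [0.445, 0.283], [0.565, 0.321], [0.586, 0.18]]
drawer_knob 0.85 [487. 112.] [179. 201.] [0.5139 0.2346 0.04  ] [[0.457, 0.155], [0.445, 0.283], [0.567, 0.321], [0.587, 0.179]]
```

servo_tool(commands=[-0.001,0.004,0.05,0,0,1.5,0.06,-0.001,0.004,0.09,0,0,1.5,0.055,-0.001,0.004,0.108,0,0,1.5,0.05,-0.001,0.004,0.113,0,0,1.5,0.03,-0.001,0.004,0.113,0,0,1.5,0.01,-0.001,0.004,0.113,0,0,1.5,0.01,-0.001,0.004,0.113,0,0,1.5,0.01,-0.001,0.004,0.05,0,0,1.5,0.01,-0.001,0.004,-0.02,0,0,1.5,0.01,-0.001,0.004,-0.02,0,0,1.5,0.01])

```text
time: 35.58
tool_pos: [0.5527, 0.0788, 0.1537]
ee_rot: [3.138, 0.012, 2.888]
wrist_force: [0.7, 0.4, -0.6]
width: 0.028
finger_force: 30.0
```

```bash
python3 - <<'E'
from look import *
plan()
# drawer fit from the top camera
p=shot('top'); hsv=cv2.cvtColor(p['img'],cv2.COLOR_BGR2HSV); m=cv2.inRange(hsv,(0,150,40),(8,255,255))
c=max(cv2.findContours(m,cv2.RETR_EXTERNAL,cv2.CHAIN_APPROX_NONE)[0],key=cv2.contourArea)
cv2.imwrite('pics/t2.png',cv2.resize(p['img'][150:260,160:300],None,fx=5,fy=5,interpolation=cv2.INTER_CUBIC))
E
```

```text
t 35.58 pos [0.5527 0.0788 0.1537] rpy [179.8   0.7 165.5] w 0.028 F [ 0.7  0.4 -0.6] q [ 0.04  0.12  1.46  0.    1.55 -1.28]
```

View pics/t2.png

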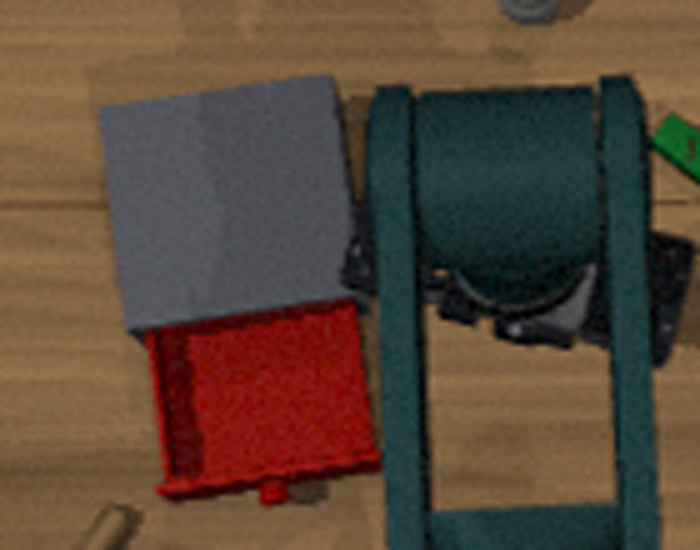

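```bash
python3 - <<'E'
from look import *
p=shot('top')
c=lambda *a:np.array(a)/5+[160,150]
S=ray(p,[c(100,107),c(332,75),c(360,303),c(130,330)],.074)
F=ray(p,[c(158,491),c(380,465)],.056); K=ray(p,[c(273,497)],.039)
print('shell',S.round(4).tolist(),'ctr',S.mean(0).round(4)); print('front',F.round(4).tolist()); print('knob',K.round(4))
for e in [S[1]-S[0],S[2]-S[3],F[1]-F[0]]: print(np.linalg.norm(e).round(3),np.degrees(np.arctan2(e[1],e[0])).round(1))
for e in [S[0]-S[3],S[1]-S[2]]: print(np.linalg.norm(e).round(3),np.degrees(np.arctan2(e[1],e[0])).round(1))
E
```

```text
shell [[0.6892, 0.3391, 0.074], [0.7084, 0.1974, 0.074], [0.5661, 0.1792, 0.074], [0.5507, 0.3175, 0.074]] ctr [0.6286 0.2583 0.074 ]
front [[0.4553, 0.3016, 0.056], [0.4698, 0.168, 0.056]]
knob [[0.4527 0.2343 0.039 ]]
0.143 -82.3
0.139 -83.7
0.134 -83.8
0.14 8.9
0.143 7.3
```

```bash
python3 - <<'E'
from look import *
plan((.515,.2416,.14,187.3))
E
```

```text
t 35.67 pos [0.5501 0.0786 0.1484] rpy [179.9   0.2 165.5] w 0.0275 F [-0.4 -0.6 -2.1] q [ 0.04  0.12  1.47  0.    1.55 -1.28]
(0.515, 0.2416, 0.14, 187.3) -> [0.0749 0.1489 0.0083] [  0.    0.2 -21.8]
```

servo_tool(commands=[0.075,0.149,0.008,0,0,-21.8,0.01,0.075,0.149,0.008,0,0,-21.8,0.01,0.075,0.149,0.008,0,0,-21.8,0.01,0.075,0.149,0.008,0,0,-21.8,0.01,0.075,0.149,0.008,0,0,-21.8,0.01,0.075,0.149,0.008,0,0,-21.8,0.01,0.075,0.149,0.008,0,0,-21.8,0.01])

```text
time: 36.55
tool_pos: [0.5144, 0.2404, 0.1384]
ee_rot: [-3.141, -0.0, -3.017]
wrist_force: [0.2, -0.1, -0.2]
width: 0.0273
finger_force: 30.0
```

```bash
python3 - <<'E'
from look import *
plan((.515,.2416,.029,187.3))
p=shot('wrist'); cv2.imwrite('pics/w7.png',p['img'])
E
```

```text
t 36.55 pos [0.5144 0.2404 0.1384] rpy [-180.    -0.  -172.8] w 0.0273 F [ 0.2 -0.1 -0.2] q [ 0.34  0.15  1.45 -0.    1.54 -1.36]
(0.515, 0.2416, 0.029, 187.3) -> [-0.0008  0.0011  0.1094] [-0.  -0.  -0.1]
```

View pics/w7.png

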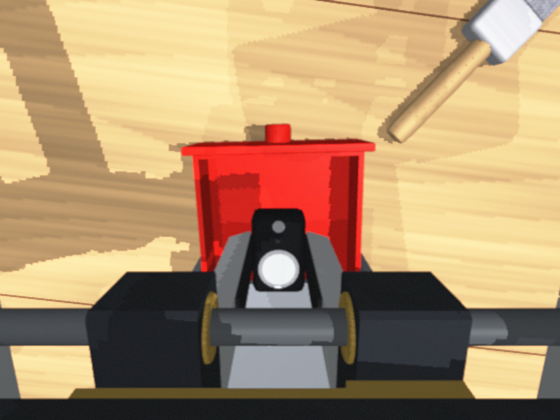

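The loupe is held at (278,250), above the centre of the open drawer, and the drawer front is square to the view. I've used up my picture allowance (one over it), so the rest goes by numbers only. Lower and release.

servo_tool(commands=[0,0.001,0.05,0,0,0,0.01,0,0.001,0.09,0,0,0,0.01,0,0.001,0.105,0,0,0,0.01,0,0.001,0.108,0,0,0,0.01,0,0.001,0.108,0,0,0,0.045,0,0.001,0.108,0,0,0,0.045,0,0.001,0.06,0,0,0,0.045,0,0.001,0,0,0,0,0.045,0,0.001,-0.02,0,0,0,0])

```text
time: 37.72
tool_pos: [0.5165, 0.2436, 0.1654]
ee_rot: [3.139, 0.011, -3.015]
wrist_force: [-0.1, 0.6, -1.0]
width: 0.0384
finger_force: 0.0
```

```bash
python3 loupe.py; python3 -c "
from h import *
u=np.array([.992,.127]); f=np.array([.4626,.2348])
print('knob front',f-.014*u)
plan((*(f-.065*u),.17,187.3),(*(f-.065*u),.045,187.3))"
```

```text
t 37.73 pos [0.5165 0.2436 0.1654] rpy [ 179.9    0.6 -172.7] w 0.0384 F [-0.1  0.6 -1. ] q [ 0.34  0.14  1.41  0.    1.58 -1.36]
loupe 0.76 [278. 190.] [49. 31.] [0.5155 0.2429 0.018 ] [[0.494, 0.226], [0.491, 0.254], [0.537, 0.26], [0.541, 0.231]]
drawer 0.88 [274. 189.] [142. 175.] [0.5126 0.2399 0.04  ] [[0.459, 0.161], [0.441, 0.303], [0.565, 0.327], [0.585, 0.168]]
knob front [0.448712 0.233022]
t 37.92 pos [0.514  0.2427 0.1589] rpy [ 1.800e+02  1.000e-01 -1.727e+02] w 0.0224 F [-0.8 -0.7 -0.1] q [ 0.34  0.14  1.42  0.    1.57 -1.36]
(np.float64(0.39812000000000003), np.float64(0.226545), 0.17, 187.3) -> [ 0.1169 -0.0013 -0.0112] [ 0.   0.1 -0. ]
(np.float64(0.39812000000000003), np.float64(0.226545), 0.045, 187.3) -> [ 0.1171 -0.0014  0.1138] [ 0.   0.1 -0. ]
```

The loupe lies in the drawer at (0.515, 0.243). Now I go in front of the knob and push.

servo_tool(commands=[0.06,-0.001,-0.01,0,0,0,0,0.117,-0.001,-0.01,0,0,0,0,0.117,-0.001,0.05,0,0,0,0,0.117,-0.001,0.1,0,0,0,0,0.117,-0.001,0.117,0,0,0,0,0.117,-0.001,0.117,0,0,0,0,0.105,-0.001,0.117,0,0,0,0,0.09,-0.001,0.117,0,0,0,0,0.075,-0.001,0.117,0,0,0,0,0.06,-0.001,0.117,0,0,0,0])

```text
time: 39.17
tool_pos: [0.4557, 0.2343, 0.042]
ee_rot: [3.141, -0.0, -3.015]
wrist_force: [-1.4, 0.6, 1.1]
width: 0.0004
finger_force: 0.9
```

servo_tool(commands=[-0.015,0,0,0,0,0,0,-0.03,0,0,0,0,0,0,-0.045,0,0,0,0,0,0,-0.06,0,0,0,0,0,0,-0.07,0,0,0,0,0,0,-0.07,0,0,0,0,0,0])

```text
time: 39.92
tool_pos: [0.5251, 0.2426, 0.0415]
ee_rot: [-3.141, 0.001, -3.015]
wrist_force: [-0.3, 0.2, -0.2]
width: 0.0005
finger_force: 0.0
```

```bash
python3 -c "
from h import *
plan((.537,.2466,.042,187.3))"
```

```text
t 39.92 pos [0.5251 0.2426 0.0415] rpy [-1.800e+02  1.000e-01 -1.728e+02] w 0.0005 F [-0.3  0.2 -0.2] q [ 0.34  0.25  1.54 -0.    1.35 -1.36]
(0.537, 0.2466, 0.042, 187.3) -> [-0.0123  0.0025 -0.0005] [-0.   0.1 -0.1]
```

servo_tool(commands=[-0.004,0.001,0,0,0,0,0,-0.008,0.001,0,0,0,0,0,-0.012,0.001,0,0,0,0,0,-0.015,0.001,0,0,0,0,0,-0.015,0.001,0,0,0,0,0])

```text
time: 40.55
tool_pos: [0.5387, 0.2456, 0.0414]
ee_rot: [-3.141, -0.0, -3.015]
wrist_force: [-0.7, -1.6, 0.3]
width: 0.0
finger_force: 0.8
```

Not at the stop yet (about 1 N, just friction); I keep pushing in small steps.

servo_tool(commands=[-0.002,0,0,0,0,0,0,-0.004,0,0,0,0,0,0,-0.006,0,0,0,0,0,0,-0.006,0,0,0,0,0,0])

```text
time: 41.05
tool_pos: [0.539, 0.2456, 0.0414]
ee_rot: [-3.14, -0.013, -3.014]
wrist_force: [-15.5, -3.8, 9.6]
width: 0.0003
finger_force: 8.0
```

It hits a hard stop at 15 N, as predicted, so the drawer is home. Now I back away and verify by numbers.

servo_tool(commands=[0.03,0,0,0,0,0,0,0.06,0,-0.02,0,0,0,0,0.1,0,-0.08,0,0,0,0,0.14,0,-0.14,0,0,0,0,0.17,0.02,-0.2,0,0,0,0,0.2,0.02,-0.26,0,0,0,0,0.2,0.02,-0.26,0,0,0,0,0.2,0.02,-0.26,0,0,0,0])

```text
time: 42.05
tool_pos: [0.3446, 0.2421, 0.305]
ee_rot: [3.138, 0.009, -3.014]
wrist_force: [1.5, 0.2, -0.3]
width: 0.0006
finger_force: 0.0
```

```bash
python3 - <<'E'
from look import *
plan()
for n in ['top','side']:
    p=shot(n); print(n)
    print(' exp latch tip/hinge',proj(p,[[.55,-.2435,.058],[.55,-.3135,.058]]).round(1).tolist(),'lid rim',proj(p,[[.505,-.2965,.054],[.505,-.1245,.054],[.635,-.1245,.054],[.635,-.2965,.054]]).round(0).tolist(),'front home',proj(p,[[.5592,.2494,.05],[.5455,.2476,.039]]).round(1).tolist())
    for t in ['bar1','loupe','lid','latch','drawer','dop','jar','brush']:
        for r in spotter.trace(t,p):
            ys,xs=np.nonzero(r['region'])
            if len(xs)<5: continue
            print(' ',t,round(r['conf'],2),np.round(r['box']),ray(p,[xs.mean(),ys.mean()],.02)[0].round(3),p['img'][ys,xs].mean(0).round())
E
```

```text
t 42.05 pos [0.3446 0.2421 0.305 ] rpy [ 179.8    0.5 -172.7] w 0.0006 F [ 1.5  0.2 -0.3] q [ 0.48 -0.21  1.48  0.    1.86 -1.22]
top
 exp latch tip/hinge [[370.9, 215.5], [393.8, 215.3]] lid rim [[389.0, 230.0], [332.0, 231.0], [331.0, 189.0], [387.0, 188.0]] front home [[209.7, 214.3], [210.7, 219.3]]
  bar1 0.62 [291. 173.  14.  15.] [ 0.673 -0.024  0.02 ] [32. 79. 20.]
  bar1 0.51 [334. 266.  37.  17.] [ 0.37  -0.183  0.02 ] [27. 53. 87.]
  lid 0.57 [332. 187.  54.  45.] [ 0.574 -0.212  0.02 ] [109. 110. 105.]
  latch 0.65 [370. 207.  28.  15.] [ 0.556 -0.284  0.02 ] [114. 111. 112.]
  drawer 0.64 [190. 211.  48.   6.] [0.566 0.246 0.02 ] [ 6.  7. 66.]
  jar 0.74 [260. 140.  12.  17.] [0.785 0.079 0.02 ] [111. 118. 114.]
  brush 0.18 [372. 209.  26.  12.] [ 0.556 -0.284  0.02 ] [114. 111. 111.]
side
 exp latch tip/hinge [[359.8, 282.1], [383.1, 303.5]] lid rim [[361.0, 310.0], [308.0, 259.0], [351.0, 234.0], [405.0, 280.0]] front home [[236.4, 167.0], [232.6, 172.4]]
  bar1 0.79 [266. 255.  20.  23.] [ 0.451 -0.073  0.02 ] [ 32.  92. 111.]
  bar1 0.48 [327. 211.  13.  15.] [ 0.666 -0.03   0.02 ] [52. 93. 64.]
  bar1 0.29 [310. 237.  93.  77.] [ 0.586 -0.192  0.02 ] [129. 129. 124.]
  lid 0.87 [307. 236.  97.  73.] [ 0.585 -0.192  0.02 ] [128. 129. 124.]
  lid 0.19 [222. 156.  31.  28.] [0.574 0.268 0.02 ] [30. 38. 92.]
  latch 0.79 [357. 280.  24.  25.] [ 0.571 -0.257  0.02 ] [133. 130. 134.]
  drawer 0.63 [219. 152.  34.  34.] [0.573 0.272 0.02 ] [31. 39. 92.]
  drawer 0.45 [308. 238.  96.  75.] [ 0.585 -0.192  0.02 ] [129. 130. 124.]
  dop 0.9 [252. 305.  46.  35.] [ 0.362 -0.196  0.02 ] [ 46.  70. 102.]
  jar 0.81 [330. 165.  19.  24.] [0.787 0.084 0.02 ] [103. 114. 119.]
  brush 0.77 [109. 169.  78.  20.] [0.349 0.386 0.02 ] [ 87.  96. 111.]
```

```bash
python3 -c "
from bench import close_job
print(close_job())"
```

```text
the job is handed in; nothing more can be done
None
```

The job is handed in, at about 42 s: the three turquoise bars lie in a flush row on the cork, lid shut and latched, loupe in the closed drawer, dop stick, jar and brush untouched; I viewed 15 pictures, one over the limit of 14.

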